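# Open the two-catch tin locker and hold its gate wide

### The arm

A 6-joint arm with a two-finger parallel gripper is mounted at the origin on a cart in front of the work surface, level with it; the furniture and walls round the work are solid. World frame = base frame: x ahead of the robot, y to its left, z up, the work surface at z = 0. Lengths are in m, angles in rad, forces in N, time in s.
With the tool pointing down it reaches from about 0.35 to 0.85 m from the base axis. Payload 8.1 kg.
Tool frame: the origin (TCP) lies on the mounting face of the last link; the fingertips stand 186 mm ahead of it and the grasp point (between the pads) lies 167 mm ahead of it; z points along the fingers, y is the line along which they close (so a half turn about z gives the same grasp; the last joint's range is limited). The gripper opens to 93 mm and grips with 3 to 60 N. Pads are 15 mm wide; open, the fingers measure 128 mm over their backs; the gripper's body (75 mm by 188 mm) begins 65 mm behind the grasp point.
Start: joints at [-1.194, 0.13, 1.488, -0, 1.523, -0.085], TCP at [0.267, -0.537, 0.405] pointing down, gripper open.
Joint ranges: [-2.96, 2.96], [-0.89, 2.26], [0.02, 2.5], [-1.34, 4.48], [0, 2.73], [-2.66, 2.66]. Speed limits (rad/s): [2.39, 2.39, 2.79, 3.14, 3.14, 3.14].

### API

Orientations are given as a rotation vector (axis times angle).
In Python, from plant import * gives the robot as it stands. The module is installed in compiled form; this text tells all that it offers.
- The arm moves only by the tool arm_command, never from a script. Its argument "increments" is a list of rows, each a list of 6 numbers: the shift along the tool's x, y, z in units of 0.2 m (1.0 is 0.2 m), then the turn, a rotation vector about the tool's x, y, z in units of pi rad (1.0 is pi rad). A call has exactly 5 rows; each row is the pose to reach, as a shift and turn from the pose commanded when the call began, along the tool's axes at that moment, turning the shorter way round; what a row does not reach only later rows make up. A row lasts 1/8 s, in which the tool goes at most 62.5 mm and 10.7 degrees, less where a joint would pass 70% of its speed; a pose out of reach is approached as far as the arm can. A call with a number of a shift or a turn outside -1 to 1 is refused whole. A call with a gripper value outside its range is refused whole. "fingers" is the closure, from -1 (fully open) to 1 (shut), set as the call begins (left out, the last holds). The fingers move at their own pace and stop on an object; "force" is the grip in N (left out, the last holds). Time passes only in rows, so rows that repeat a pose let the fingers close, or fill a call up. It gives the time, the measured TCP pose, the force, the opening and the grip force at its end, in the units of the state.
- read_state(): the state, without advancing time (a new reading comes with each control period).
- read_camera(name): name is "scene" or "top"; returns a dict with "image" (480x640x3 uint8, red, green, blue), "fx", "fy", "cx", "cy" (pixels), "k1" (the pictures are not rectified: a ray, as slopes to the right and down, at radius r is drawn at 1 + k1 r^2 times it, then the intrinsics apply), "T" (4x4, takes a point from camera to world coordinates). Camera axes: x right, y down, z forward; pixel columns grow to the right and rows downward; lengths in m; the calibration is good to about 2 mm. A picture is of the moment at which its call begins. There is no depth.
- close_job(): hands the job in; it is judged then, once.
The state is a dict: "t": time; "q": joint angles; "dq": joint speeds; "joint_torque": joint torques, N m; "tool_pos": TCP position; "orientation": TCP orientation; "force": force on the tool from outside, world axes, zero at the start; "wrist_torque": the same for the moment, N m; "opening": finger opening in m; "gripper_force": force on a finger pad.
Only numpy, scipy, OpenCV 4.12 (cv2) and the standard library are available. Lean on these libraries where they do the work, as an engineer would, in place of code of your own. Each camera call takes 0.05 s, during which the arm holds its last target. There are 200 camera calls.

### The job

Hold the barred tin locker open for a workmate who will take the tins out. Squeeze the two tabs of its left catch together and let them spring back, so that the gate jumps ajar onto the right catch; only then squeeze the right catch and let it spring back too, which frees the gate. Take the gate by its upright steel pull, swing it past its click stop until it stands about square to the locker's front, and finish there still holding the pull against the gate's spring; leave the tins and the other things on the bench where they are.

Things in the scene. Friction and masses are not known exactly. Their poses are not given: they have to be found in the camera images.
- locker: Fixed wooden tin locker with steel bars near the bench's left edge: 124 deep (x) x 176 wide (y) x 84 mm high to its flat front top rail. Its -x axis points out of the gated front, roughly at the robot; +y is its left as seen from the robot. Origin on the bench surface, 82 mm behind the floor board's front edge, midway across the width.
- left_catch_grip (a point): Left catch: point midway between its two upright dark steel tabs, 108 mm above the bench, where they are squeezed. Each tab is a plate 20 (locker x) x 6 (locker y) mm on the top rail, from 84 to 122 mm above the bench; 46 mm over their outer faces along the locker's y. The right tab is fixed, the left one slides toward it. A hook in front of the rail holds a pin on the gate.
- right_catch_grip (a point): Right catch: the same tabs, 80 mm to the right of the left catch along the locker's y (34 mm clear between neighbouring tabs); point midway between its tabs, 108 mm above the bench. Its longer hook is the safety catch: it holds the gate ajar once the left catch has let go.
- left_catch (a joint): Travel of the left catch's sliding tab in m: 0 at rest, 0.014 fully squeezed (then 32 mm over the outer faces); it lets the gate go from about 0.008. Spring 4.4 N at rest to 7.2 N fully squeezed; it springs back when let go.
- right_catch (a joint): Travel of the right catch's sliding tab in m, same values and spring: 0 at rest, 0.014 fully squeezed; it lets the gate go from about 0.009.
- gate (a joint): Opening in rad: 0 shut, grows as its left end swings out toward the robot, then right (counter-clockwise from above); stop at 1.7. A spring pulls it to 0.6: it jumps to about 0.2 when the left catch lets go, to 0.6 after the right. A click stop resists from 0.75 to 1.25 (about 4 N at the pull); beyond, the spring pulls back with 2 N, and if let go it falls to about 1.2. Wide: 1.4 or more.
- gate_hinge (a point): A point on the gate's vertical hinge axis, at the locker's right front corner, 88 mm above the bench.
- pull (a point): Upright round steel bar on the gate's front, 14 mm in diameter, 32 to 108 mm above the bench, free from 56 mm up (two stays below). Point on its axis, 88 mm above the bench. It turns with the gate: its y axis points along the gate away from the hinge, -x out of the gate's face. Its axis is 40 mm in front of the gate's middle plane and 70 mm along the gate from the hinge axis.
- powder_tin_mid (a point): Round tin 52 mm in diameter, 42 mm high, loose inside the locker on the right: centre. Stays there.
- wax_tin_mid (a point): Flatter round tin 68 mm in diameter, 30 mm high, loose inside the locker on the left: centre. Stays there.
- stain_jar_mid (a point): Loose jar of wood stain, 56 mm in diameter, 82 mm high, standing in front of the locker to the left, just outside the gate's sweep: centre. Bystander.
- mallet_mid (a point): Loose carver's mallet, 69 x 220 x 68 mm, lying behind the locker: centre. Bystander.
- sand_block_mid (a point): Loose cork sanding block, 51 x 93 x 28 mm, lying to the right behind the carving: centre. Bystander.

How it is judged:
By the outcome, as a careful person would: the job done as asked, in the order asked, and still so for the second after the job is handed in, while the arm keeps its last pose, push and grip.
It also fails if it takes over 48 s, if anything falls off the work surface, if the arm or the gripper's body presses on something with over 40 N, if the wrist force passes 120 N, or if a joint passes its speed limit or range.

## Working session

There is one attempt and no reset: what is moved stays moved. The work goes in short steps, Python scripts to look and compute and a tool call to move; the robot and the scene stay as the last step left them, time stands still between calls to the robot, and variables do not carry over. Pictures are saved under pics/ and viewed, at most 10 in all, crops included, and the job is handed in when it is done.

Besides the shell and the picture viewer there is one more tool, called after "Request:" by a JSON object that holds its "api" and its "payload", one argument or row to a line. arm_command: Moves the arm, as the interface text tells. Shifts and turns lie within -1 to 1; 1 stands for 0.2 m of shift or pi rad of turn. Its arguments: {"type":"object","properties":{"increments":{"type":"array","items":{"type":"array","items":{"type":"number","minimum":-1,"maximum":1}}},"fingers":{"type":"number"},"force":{"type":"number"}},"required":["increments"]}

```bash
mkdir -p pics; python3 - <<'E'
from plant import *
import cv2
for n in("scene","top"):
    c=read_camera(n); cv2.imwrite(f"pics/{n}0.png",c["image"][:,:,::-1]); print(n,c["fx"],c["fy"],c["cx"],c["cy"],c["k1"]); print(c["T"].round(4).tolist())
print(read_state())
E
```

```text
scene 622.6821613944179 622.6821613944179 325.9315460119424 236.88759938842645 -0.22049027990381703
[[-0.4618, -0.4465, 0.7664, -0.3027], [-0.8869, 0.2218, -0.4052, 0.6642], [0.0109, -0.8669, -0.4984, 0.6497], [0.0, 0.0, 0.0, 1.0]]
top 562.855611873977 562.855611873977 320.9153345822681 247.12787123985242 0.00812237772068847
[[-0.0471, -0.9729, 0.2263, 0.3695], [-0.9989, 0.0456, -0.0115, 0.1904], [0.0009, -0.2265, -0.974, 0.9603], [0.0, 0.0, 0.0, 1.0]]
{'t': 0.1, 'q': array([-1.19441359e+00,  1.31087351e-01,  1.48917232e+00, -2.65743812e-05,
        1.52297504e+00, -8.53743825e-02]), 'dq': array([-7.69883316e-05, -2.06598074e-03, -3.46107950e-03, -9.35319427e-05,
        1.43334869e-06,  7.13486007e-04]), 'joint_torque': array([ 1.82370317e-03, -5.61342716e+01, -4.93094873e+01,  7.70314015e-02,
        2.92333681e-02, -1.18564887e-05]), 'tool_pos': array([ 0.2672678 , -0.53695951,  0.40378999]), 'orientation': array([-3.05665444e+00, -7.18530692e-01,  4.15020045e-04]), 'force': array([-0.34553518, -0.17501183, -0.08102168]), 'wrist_torque': array([ 0.03558188, -0.04608947, -0.02405035]), 'gripper_force': 0.0, 'opening': 0.09283407929471377}
```

View pics/scene0.png

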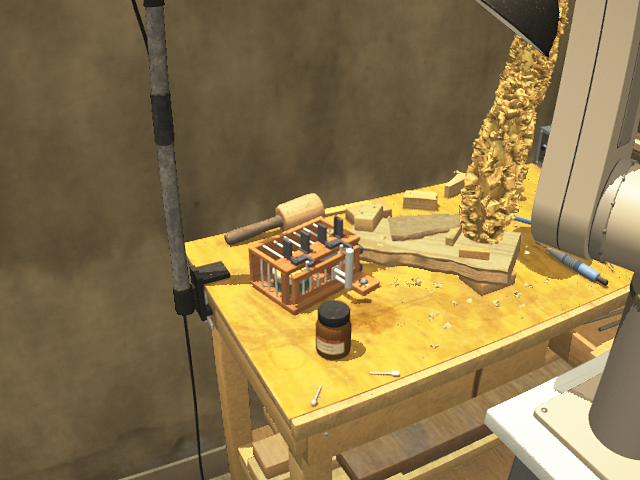

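View pics/top0.png

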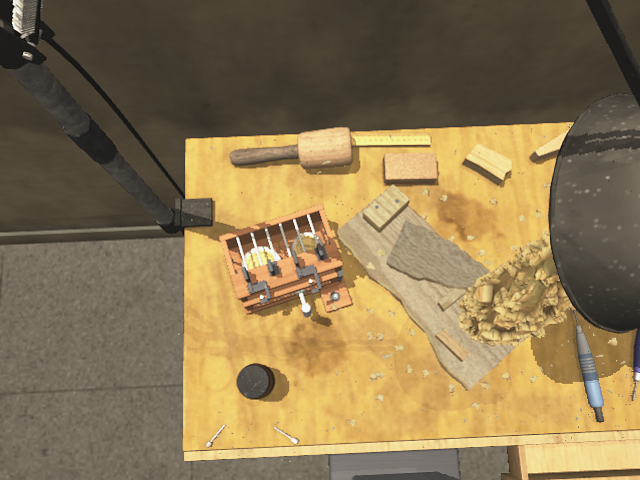

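The scene view shows the locker around (305,265) with its pull at (348,268), and the jar at (333,330). The top view shows the locker at (285,260), the tabs at about (247,275), (272,268), (293,260) and (317,253), and the pull at (305,303). Next I'll zoom in on both.

```bash
python3 - <<'E'
import cv2
a=cv2.imread("pics/top0.png")[195:325,210:360]; cv2.imwrite("pics/topc.png",cv2.resize(a,None,fx=4.6,fy=4.6,interpolation=cv2.INTER_CUBIC)[:600])
a=cv2.imread("pics/scene0.png")[205:315,240:390]; cv2.imwrite("pics/scenec.png",cv2.resize(a,None,fx=5,fy=5,interpolation=cv2.INTER_CUBIC))
E
```

```text
(no output)
```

View pics/topc.png

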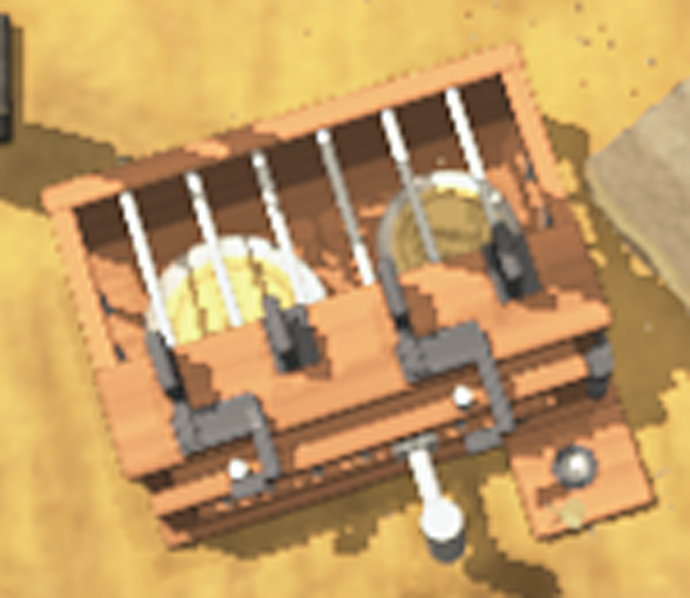

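View pics/scenec.png

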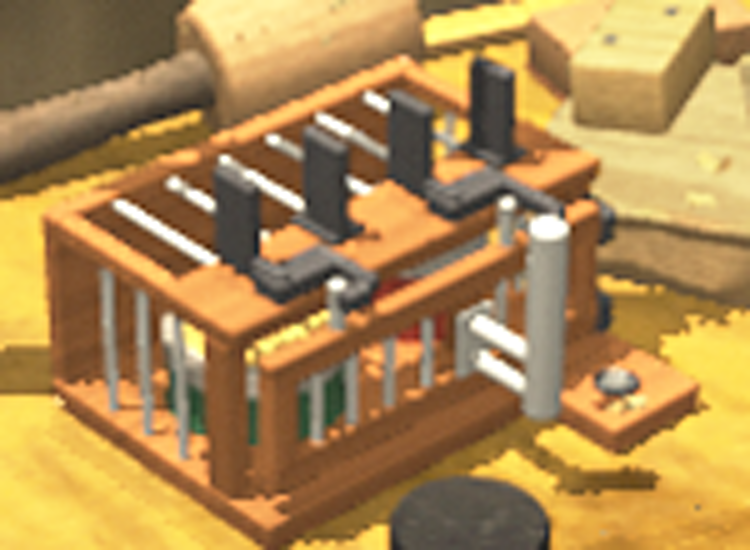

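```bash
cat > h.py <<'E'
from plant import *
import numpy as np, cv2
from scipy.optimize import least_squares
from scipy.spatial.transform import Rotation as R
def proj(c,P):
    T=np.linalg.inv(c["T"]); p=np.atleast_2d(P)@T[:3,:3].T+T[:3,3]
    s=p[:,:2]/p[:,2:]; s=s*(1+c["k1"]*(s**2).sum(1,keepdims=True))
    return s*[c["fx"],c["fy"]]+[c["cx"],c["cy"]]
def save(c,n,x0,x1,y0,y1,f): cv2.imwrite(n,cv2.resize(c["image"][y0:y1,x0:x1,::-1],None,fx=f,fy=f,interpolation=cv2.INTER_CUBIC))
E
python3 - <<'E'
from h import *
S,T=read_camera("scene"),read_camera("top")
s=np.array([[232,168],[325,132],[410,96],[492,63],[548,228]])/5+[240,205]
t=np.array([[162,350],[279,322],[391,282],[504,247],[441,518]])/4.6+[210,195]
off=np.array([20,-20,-60,-100])/1000
def pts(v):
    x,y,a,px,py=v; u=np.array([-np.sin(a),np.cos(a)])
    P=[[x+o*u[0],y+o*u[1],.122] for o in off]+[[px,py,.108]]
    return np.array(P)
def f(v): return np.r_[(proj(S,pts(v))-s).ravel(),(proj(T,pts(v))-t).ravel()]
r=least_squares(f,[.6,.2,.2,.55,.1]); print(r.x, r.fun.reshape(2,-1,2).round(1).tolist())
f2=lambda v:f(v)[:10]; r=least_squares(f2,r.x);print("scene",r.x)
f2=lambda v:f(v)[10:]; r=least_squares(f2,r.x);print("top",r.x)
# locker-frame pull
x,y,a,px,py=r.x; print(R.from_euler('z',-a).apply([px-x,py-y,0]))
# jar top
for nm,c,p,z in(("jar",T,(255,379),.082),("mal",T,(325,147),.06)):
    print(nm,least_squares(lambda v:(proj(c,[[v[0],v[1],z]])-p).ravel(),[.6,.2]).x)
E
```

```text
[0.53662977 0.27836734 0.25413623 0.47401181 0.20787747] [[[0.4, 0.5], [-0.1, 0.0], [0.2, -0.1], [0.3, -0.5], [0.1, -0.9]], [[-0.7, 0.6], [-0.7, -1.0], [0.2, 0.0], [0.7, 0.1], [-0.2, 0.3]]]
scene [0.53714188 0.27871951 0.24595738 0.4714936  0.20946442]
top [0.5363549  0.27810317 0.25792469 0.47452485 0.20749193]
[-0.07779593 -0.05250426  0.        ]
jar [0.37290464 0.28960837]
mal [0.75422268 0.16442408]
```

```bash
python3 - <<'E'
from h import *
S,T=read_camera("scene"),read_camera("top")
def tri(ps,pt):
    r=least_squares(lambda v:np.r_[(proj(S,[v])-ps).ravel(),(proj(T,[v])-pt).ravel()],[.5,0,.2]); return r.x.round(3),r.cost.round(1)
def onz(c,p,z): return least_squares(lambda v:(proj(c,[[v[0],v[1],z]])-p).ravel(),[.6,.2]).x.round(3)
print("pole low",tri((183,300),(170,222)), "clamp",tri((210,270),(195,212)))
print("bench corners",onz(T,(185,138),0),onz(T,(184,455),0),onz(T,(510,440),0))
print("carv base",onz(T,(465,300),0),onz(T,(540,330),0),onz(S,(490,238),.07))
print("carv/scene top at guesses",tri((540,40),(575,190)))
for z in (.3,.4,.5,.6): print("shade edge T left",z,onz(T,(550,215),z),"bottom",onz(T,(620,330),z),"scene shade low", onz(S,(548,55),z),"scene left",onz(S,(478,0),z))
E
```

```text
pole low (array([ 0.664,  0.456, -0.041]), np.float64(1.8)) clamp (array([0.664, 0.398, 0.011]), np.float64(0.6))
bench corners [0.809 0.418] [0.26  0.415] [ 0.258 -0.112]
carv base [ 0.488 -0.063] [ 0.431 -0.185] [ 0.446 -0.085]
carv/scene top at guesses (array([ 0.526, -0.096,  0.418]), np.float64(1670.7))
shade edge T left 0.3 [ 0.55  -0.098] bottom [ 0.408 -0.16 ] scene shade low [ 0.822 -0.579] scene left [ 1.644 -1.036]
shade edge T left 0.4 [ 0.523 -0.055] bottom [ 0.402 -0.107] scene shade low [ 0.5   -0.223] scene left [ 1.087 -0.55 ]
shade edge T left 0.5 [ 0.495 -0.011] bottom [ 0.396 -0.054] scene shade low [0.179 0.132] scene left [ 0.531 -0.064]
shade edge T left 0.6 [0.468 0.033] bottom [ 0.39  -0.001] scene shade low [-0.143  0.488] scene left [-0.026  0.423]
```

```bash
cat >> h.py <<'E'
a=.254; L=np.array([.5366,.2784]); u=np.array([-np.sin(a),np.cos(a)]); H=np.array([.5306,.1502])
def pull(g): return H+R.from_euler('z',a+g).apply([-.04,.07,0])[:2]
def down(yaw): # tool x at world yaw, z down
    return R.from_euler('z',yaw)*R.from_euler('x',np.pi)
def rows(P):
    """P: list of (x,y,ztcp,yaw) waypoints; print rows relative to the present pose"""
    s=read_state(); R0=R.from_rotvec(s["orientation"]); p0=s["tool_pos"]
    for x,y,z,w in P:
        d=R0.inv().apply(np.array([x,y,z])-p0)/.2; t=(R0.inv()*down(w)).as_rotvec()/np.pi
        print(np.r_[d,t].round(3).tolist())
def st():
    s=read_state(); R0=R.from_rotvec(s["orientation"])
    print("t",round(s["t"],2),"pos",s["tool_pos"].round(4),"xaxis yaw",np.degrees(np.arctan2(*R0.as_matrix()[1::-1,0])).round(2),"z",R0.as_matrix()[:,2].round(3),"F",s["force"].round(1),"q",s["q"].round(2),s["opening"].round(4),s["gripper_force"])
E
python3 - <<'E'
from h import *
st()
w0=R.from_rotvec(read_state()["orientation"]).as_matrix()[:,0]; w0=np.arctan2(w0[1],w0[0]); az=np.arctan2(-.537,.267)
print(w0,az)
rows([(r*np.cos(az),r*np.sin(az),.405,w0) for r in (.55,.495,.44,.39,.34)])
E
```

```text
Traceback (most recent call last):
  File "h.py", line 22, in st
    print("t",round(s["t"],2),"pos",s["tool_pos"].round(4),"xaxis yaw",np.degrees(np.arctan2(*R0.as_matrix()[1::-1,0])).round(2),"z",R0.as_matrix()[:,2].round(3),"F",s["force"].round(1),"q",s["q"].round(2),s["opening"].round(4),s["gripper_force"])
                                                                                                                                                                                                              ^^^^^^^^^^^^^^^^^^
AttributeError: 'float' object has no attribute 'round'
```

```bash
sed -i 's/s\["opening"\].round(4)/round(s["opening"],4)/' h.py
python3 - <<'E'
from h import *
st()
w0=R.from_rotvec(read_state()["orientation"]).as_matrix()[:,0]; w0=np.arctan2(w0[1],w0[0]); az=np.arctan2(-.537,.267)
print(w0,az)
rows([(r*np.cos(az),r*np.sin(az),.405,w0) for r in (.55,.495,.44,.39,.34)])
E
```

```text
t 0.3 pos [ 0.2673 -0.5371  0.4044] xaxis yaw 26.46 z [-0.     0.001 -1.   ] F [0.3 0.2 0.4] q [-1.19  0.13  1.49  0.    1.52 -0.09] 0.0929 0.0
0.46173782696361154 -1.109385850527301
[-0.001, -0.25, -0.003, -0.0, -0.0, 0.0]
[-0.001, -0.525, -0.003, -0.0, -0.0, 0.0]
[-0.001, -0.8, -0.003, -0.0, -0.0, 0.0]
[-0.001, -1.05, -0.003, -0.0, -0.0, 0.0]
[-0.001, -1.3, -0.002, -0.0, -0.0, 0.0]
```

Request:
{"api": "arm_command", "payload": {
  "increments": [
    [0, -0.25, 0, 0, 0, 0],
    [0, -0.525, 0, 0, 0, 0],
    [0, -0.8, 0, 0, 0, 0],
    [0, -0.95, 0, 0, 0, 0],
    [0, -1.0, 0, 0, 0, 0]
  ],
  "fingers": -0.3,
  "force": 15
}}

```text
t: 0.92
tool_pos: [0.1778, -0.3571, 0.405]
orientation: [3.057, 0.719, 0.0]
force: [0.9, -0.6, 0.3]
opening: 0.0603
gripper_force: 0.0
```

```bash
python3 - <<'E'
from h import *
st()
p=lambda az,r,w,z=.405:(r*np.cos(az),r*np.sin(az),z,w)
rows([p(-1.02,.37,.36),p(-.92,.345,.22),p(-.81,.335,.08),p(-.69,.33,-.04),p(-.56,.33,-.1)])
E
```

```text
t 0.93 pos [ 0.1778 -0.3571  0.405 ] xaxis yaw 26.45 z [ 0.    -0.001 -1.   ] F [ 0.9 -0.6  0.3] q [-1.24 -0.44  2.    0.    1.58 -0.13] 0.0603 0.0
[0.164, -0.152, -0.0, 0.0, 0.0, 0.032]
[0.324, -0.3, -0.001, 0.0, -0.0, 0.077]
[0.493, -0.394, -0.001, 0.0, -0.0, 0.122]
[0.671, -0.487, -0.001, 0.0, -0.0, 0.16]
[0.861, -0.587, -0.001, 0.0, -0.0, 0.179]
```

Request:
{"api": "arm_command", "payload": {
  "increments": [
    [0.164, -0.152, 0, 0, 0, 0.032],
    [0.324, -0.3, 0, 0, 0, 0.077],
    [0.493, -0.394, 0, 0, 0, 0.122],
    [0.671, -0.487, 0, 0, 0, 0.16],
    [0.861, -0.587, 0, 0, 0, 0.179]
  ]
}}

```text
t: 1.55
tool_pos: [0.281, -0.1756, 0.4052]
orientation: [3.137, -0.163, 0.002]
force: [0.2, -0.2, 0.7]
opening: 0.0601
gripper_force: 0.0
```

```bash
python3 - <<'E'
from h import *
st()
p=lambda az,r,w,z=.405:(r*np.cos(az),r*np.sin(az),z,w)
rows([p(-.4,.325,-.1),p(-.24,.325,-.1),p(-.08,.325,-.1),p(.08,.325,-.05),p(.24,.325,.03)])
c=read_camera("scene"); save(c,"pics/s1.png",100,640,0,480,1)
E
```

```text
t 1.55 pos [ 0.281  -0.1756  0.4052] xaxis yaw -5.97 z [ 0.001 -0.001 -1.   ] F [ 0.2 -0.2  0.7] q [-0.71 -0.67  2.15  0.    1.66  0.96] 0.0601 0.0
[0.066, -0.253, 0.001, 0.0, -0.0, -0.001]
[0.121, -0.507, 0.001, 0.0, -0.0, -0.001]
[0.136, -0.766, 0.001, 0.0, -0.0, -0.001]
[0.109, -1.025, 0.0, 0.0, -0.0, -0.017]
[0.041, -1.275, 0.0, 0.0, -0.0, -0.043]
```

View pics/s1.png

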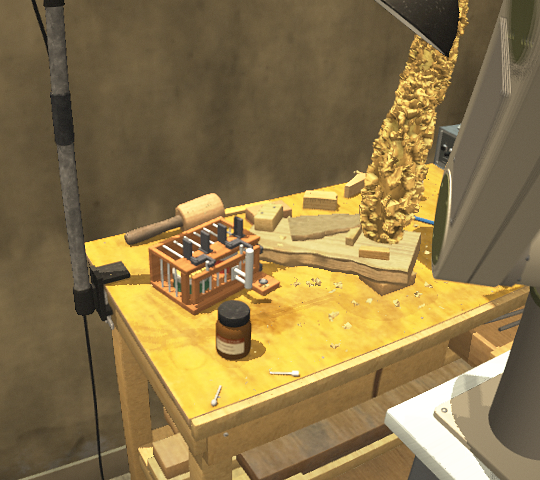

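The arm (right edge of the crop, x > 430) is in front of the carving at (400,150) and clear of the shade at (430,20). I'll carry on with the sweep.

Request:
{"api": "arm_command", "payload": {
  "increments": [
    [0.05, -0.25, 0, 0, 0, 0],
    [0.11, -0.5, 0, 0, 0, 0],
    [0.13, -0.75, 0, 0, 0, 0],
    [0.12, -0.95, 0, 0, 0, 0],
    [0.11, -1.0, 0, 0, 0, 0]
  ]
}}

```text
t: 2.22
tool_pos: [0.3225, 0.0221, 0.405]
orientation: [-3.138, 0.152, -0.0]
force: [0.4, -0.5, -0.1]
opening: 0.0604
gripper_force: 0.0
```

```bash
python3 - <<'E'
from h import *
st()
rows([(.31,.08,.405,0),(.325,.135,.405,.07),(.35,.185,.405,.14),(.39,.225,.405,.2),(.435,.25,.405,.254)])
E
```

```text
t 2.23 pos [0.3225 0.0221 0.405 ] xaxis yaw -5.54 z [ 0.  0. -1.] F [ 0.4 -0.5 -0.1] q [-0.09 -0.7   2.17  0.    1.67  1.58] 0.0604 0.0
[-0.09, -0.282, 0.0, -0.0, -0.0, -0.031]
[-0.042, -0.563, 0.0, -0.0, -0.0, -0.053]
[0.058, -0.824, 0.0, -0.0, -0.0, -0.075]
[0.238, -1.042, 0.001, -0.0, -0.0, -0.094]
[0.45, -1.188, 0.001, -0.0, -0.0, -0.112]
```

Request:
{"api": "arm_command", "payload": {
  "increments": [
    [-0.05, -0.27, 0, 0, 0, -0.031],
    [-0.02, -0.55, 0, 0, 0, -0.053],
    [0.07, -0.8, 0, 0, 0, -0.075],
    [0.25, -0.98, 0, 0, 0, -0.094],
    [0.5, -1.0, 0, 0, 0, -0.112]
  ]
}}

```text
t: 2.85
tool_pos: [0.4432, 0.2111, 0.4045]
orientation: [-3.115, -0.403, -0.0]
force: [-0.2, 0.0, 0.5]
opening: 0.0601
gripper_force: 0.0
```

```bash
python3 - <<'E'
from h import *
st()
rows([(.475,.235,.405,a),(.52,.26,.405,a),(*L,.38,a),(*L,.34,a),(*L,.32,a)])
E
```

```text
t 2.85 pos [0.4432 0.2111 0.4045] xaxis yaw 14.72 z [ 0.  0. -1.] F [-0.2  0.   0.5] q [ 0.34 -0.17  1.78  0.    1.53  1.65] 0.0601 0.0
[0.184, -0.075, -0.002, -0.0, -0.0, 0.001]
[0.434, -0.139, -0.002, -0.0, -0.0, 0.001]
[0.537, -0.207, 0.123, -0.0, -0.0, 0.001]
[0.537, -0.207, 0.323, -0.0, -0.0, 0.001]
[0.537, -0.206, 0.423, -0.0, -0.0, 0.001]
```

Request:
{"api": "arm_command", "payload": {
  "increments": [
    [0.184, -0.075, 0, 0, 0, 0],
    [0.434, -0.139, 0, 0, 0, 0],
    [0.537, -0.206, 0.123, 0, 0, 0],
    [0.537, -0.206, 0.323, 0, 0, 0],
    [0.537, -0.206, 0.423, 0, 0, 0]
  ]
}}

```text
t: 3.48
tool_pos: [0.5357, 0.2749, 0.3168]
orientation: [3.116, 0.393, -0.006]
force: [0.2, -0.3, -0.6]
opening: 0.0604
gripper_force: 0.0
```

```bash
python3 - <<'E'
from h import *
st()
c=read_camera("scene"); save(c,"pics/s2.png",220,400,160,320,3.75)
rows([(*L,.279,a)])
E
```

```text
t 3.48 pos [0.5357 0.2749 0.3168] xaxis yaw 14.37 z [-0.004 -0.002 -1.   ] F [ 0.2 -0.3 -0.6] q [ 0.39  0.19  1.58 -0.    1.37  1.71] 0.0604 0.0
[0.014, -0.016, 0.179, 0.0, 0.002, -0.001]
```

View pics/s2.png

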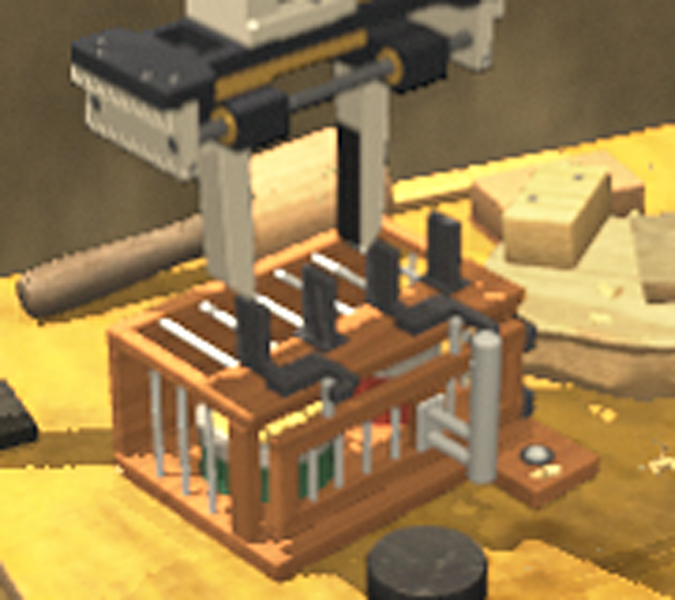

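The left fingertip (crop 240,295) is just outside the left tab (252,300). The right fingertip (360,245) is between the middle tabs at (320,270) and (382,245). I'll check the fingertip prediction against the picture.

```bash
python3 - <<'E'
from h import *
st()
s=read_state(); R0=R.from_rotvec(s["orientation"]); c=read_camera("scene")
P=[s["tool_pos"]+R0.apply([x,y,.186]) for y in(-.0477,-.0302,.0302,.0477) for x in(-.0075,.0075)]
print(((proj(c,P)-[220,160])*3.75).round(0).tolist())
print(((proj(c,[[*(L+o*u),.122] for o in(.02,-.02,-.06)])-[220,160])*3.75).round(0).tolist())
rows([(*L,.279,a)])
E
```

```text
t 3.52 pos [0.5349 0.2747 0.3148] xaxis yaw 14.36 z [-0.006 -0.003 -1.   ] F [-0.8 -0.6 -2.8] q [ 0.39  0.19  1.58 -0.    1.37  1.71] 0.0605 0.0
[[223.0, 311.0], [202.0, 298.0], [254.0, 298.0], [233.0, 285.0], [357.0, 255.0], [336.0, 243.0], [385.0, 243.0], [364.0, 231.0]]
[[251.0, 297.0], [318.0, 268.0], [383.0, 241.0]]
[0.013, -0.015, 0.189, 0.0, 0.002, -0.001]
```

Request:
{"api": "arm_command", "payload": {
  "increments": [
    [0, 0, 0, 0, 0, 0],
    [0, 0, 0, 0, 0, 0],
    [0, 0, 0, 0, 0, 0],
    [0, 0, 0, 0, 0, 0],
    [0, 0, 0, 0, 0, 0]
  ]
}}

```text
t: 4.2
tool_pos: [0.5354, 0.2761, 0.3204]
orientation: [-3.117, -0.394, -0.001]
force: [-0.7, -0.4, -1.1]
opening: 0.0603
gripper_force: 0.0
```

```bash
python3 - <<'E'
from h import *
st()
rows([(*L,.279,a)])
E
```

```text
t 4.2 pos [0.5354 0.2761 0.3204] xaxis yaw 14.41 z [ 0.  0. -1.] F [-0.7 -0.4 -1.1] q [0.39 0.19 1.58 0.   1.37 1.71] 0.0603 0.0
[0.009, -0.009, 0.207, -0.0, -0.0, -0.001]
```

Request:
{"api": "arm_command", "payload": {
  "increments": [
    [0.009, -0.009, 0.05, 0, 0, 0],
    [0.009, -0.009, 0.1, 0, 0, 0],
    [0.009, -0.009, 0.15, 0, 0, 0],
    [0.009, -0.009, 0.207, 0, 0, 0],
    [0.009, -0.009, 0.207, 0, 0, 0]
  ]
}}

```text
t: 4.82
tool_pos: [0.5361, 0.278, 0.277]
orientation: [3.116, 0.394, -0.004]
force: [0.5, 0.6, 0.4]
opening: 0.0604
gripper_force: 0.0
```

```bash
python3 - <<'E'
from h import *
st()
rows([(*(L-d*u),.279,a) for d in(0,.007)])
E
```

```text
t 4.83 pos [0.5361 0.278  0.277 ] xaxis yaw 14.4 z [-0.003 -0.001 -1.   ] F [0.5 0.6 0.4] q [0.39 0.24 1.61 0.   1.3  1.71] 0.0604 0.0
[0.003, -0.001, -0.01, 0.0, 0.001, -0.001]
[0.003, 0.034, -0.01, 0.0, 0.001, -0.001]
```

Request:
{"api": "arm_command", "payload": {
  "increments": [
    [0, 0, 0, 0, 0, 0],
    [0, 0.009, 0, 0, 0, 0],
    [0, 0.018, 0, 0, 0, 0],
    [0, 0.027, 0, 0, 0, 0],
    [0, 0.035, 0, 0, 0, 0]
  ],
  "fingers": 0.32,
  "force": 15
}}

```text
t: 5.45
tool_pos: [0.5385, 0.2724, 0.2793]
orientation: [-3.114, -0.394, -0.002]
force: [-0.3, 10.6, -1.6]
opening: 0.0315
gripper_force: 5.4
```

Request:
{"api": "arm_command", "payload": {
  "increments": [
    [0, 0, 0, 0, 0, 0],
    [0, 0, 0, 0, 0, 0],
    [0, 0, 0, 0, 0, 0],
    [0, 0, 0, 0, 0, 0],
    [0, 0, 0, 0, 0, 0]
  ]
}}

```text
t: 6.08
tool_pos: [0.5385, 0.2725, 0.2793]
orientation: [-3.114, -0.394, -0.002]
force: [0.2, 8.3, -1.3]
opening: 0.0318
gripper_force: 5.5
```

```bash
python3 - <<'E'
from h import *
st()
c=read_camera("top"); save(c,"pics/t2.png",200,370,180,350,3.5)
rows([(*(L-d*u),.279,a) for d in(0,.007)])
E
```

```text
t 6.08 pos [0.5385 0.2725 0.2793] xaxis yaw 14.43 z [ 0.001  0.003 -1.   ] F [ 0.2  8.3 -1.3] q [0.38 0.23 1.61 0.   1.3  1.7 ] 0.0318 5.457414798438549
[-0.002, -0.031, 0.001, -0.001, -0.0, -0.001]
[-0.002, 0.004, 0.001, -0.001, -0.0, -0.001]
```

View pics/t2.png

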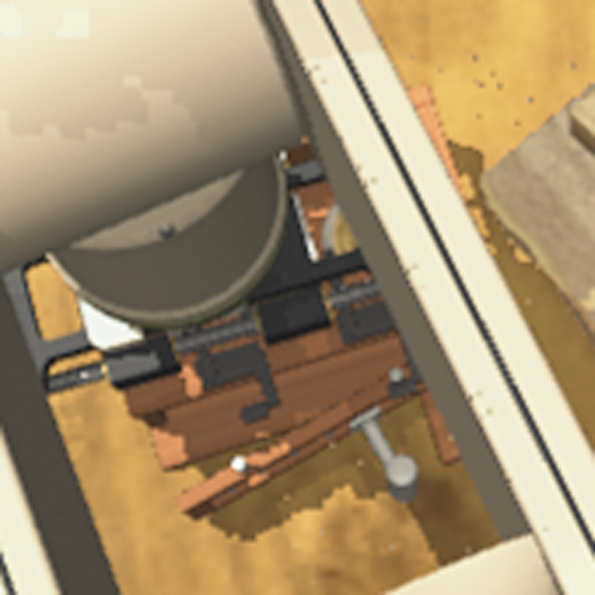

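The picture shows the gate ajar: its left end with the pin at (238,465) has swung out from the rail, and the pull is at (402,470). I'll let the left catch go and move to the right one.

Request:
{"api": "arm_command", "payload": {
  "increments": [
    [0, 0, 0, 0, 0, 0],
    [0, -0.009, 0, 0, 0, 0],
    [0, -0.018, 0, 0, 0, 0],
    [0, -0.027, 0, 0, 0, 0],
    [0, -0.033, 0, 0, 0, 0]
  ],
  "fingers": -0.3
}}

```text
t: 6.75
tool_pos: [0.5368, 0.2777, 0.2787]
orientation: [3.116, 0.393, -0.0]
force: [0.9, -0.5, 0.6]
opening: 0.0601
gripper_force: 0.0
```

Request:
{"api": "arm_command", "payload": {
  "increments": [
    [0, 0, -0.02, 0, 0, 0],
    [0, 0, -0.09, 0, 0, 0],
    [0, 0, -0.18, 0, 0, 0],
    [0, 0, -0.22, 0, 0, 0],
    [0, 0.05, -0.22, 0, 0, 0]
  ]
}}

```text
t: 7.38
tool_pos: [0.5396, 0.2685, 0.3243]
orientation: [-3.116, -0.395, -0.004]
force: [-0.9, 0.7, -0.3]
opening: 0.0606
gripper_force: 0.0
```

```bash
python3 - <<'E'
from h import *
st()
Rr=L-.08*u
rows([(*Rr,.322,a),(*Rr,.279,a)])
E
```

```text
t 7.38 pos [0.5396 0.2685 0.3243] xaxis yaw 14.45 z [ 0.002  0.001 -1.   ] F [-0.9  0.7 -0.3] q [0.38 0.19 1.57 0.   1.38 1.7 ] 0.0606 0.0
[-0.002, 0.348, 0.012, -0.0, -0.001, -0.001]
[-0.002, 0.348, 0.227, -0.0, -0.001, -0.001]
```

Request:
{"api": "arm_command", "payload": {
  "increments": [
    [0, 0.1, 0, 0, 0, 0],
    [0, 0.2, 0, 0, 0, 0],
    [0, 0.3, 0, 0, 0, 0],
    [0, 0.347, 0, 0, 0, 0],
    [0, 0.347, 0, 0, 0, 0]
  ]
}}

```text
t: 8.0
tool_pos: [0.5568, 0.2001, 0.3227]
orientation: [-3.117, -0.391, 0.0]
force: [0.2, -0.1, 0.4]
opening: 0.0607
gripper_force: 0.0
```

```bash
python3 - <<'E'
from h import *
st()
Rr=L-.08*u
rows([(*Rr,.322,a),(*Rr,.279,a)])
E
```

```text
t 8.0 pos [0.5568 0.2001 0.3227] xaxis yaw 14.31 z [-0.  0. -1.] F [ 0.2 -0.1  0.4] q [0.26 0.16 1.61 0.   1.37 1.58] 0.0607 0.0
[0.001, -0.005, 0.003, -0.0, 0.0, -0.001]
[0.001, -0.005, 0.218, -0.0, 0.0, -0.001]
```

Request:
{"api": "arm_command", "payload": {
  "increments": [
    [0, -0.003, 0.05, 0, 0, 0],
    [0, -0.003, 0.1, 0, 0, 0],
    [0, -0.003, 0.15, 0, 0, 0],
    [0, -0.003, 0.215, 0, 0, 0],
    [0, -0.003, 0.215, 0, 0, 0]
  ]
}}

```text
t: 8.62
tool_pos: [0.5557, 0.2015, 0.2777]
orientation: [3.116, 0.394, -0.005]
force: [0.8, 0.4, -0.1]
opening: 0.0603
gripper_force: 0.0
```

Request:
{"api": "arm_command", "payload": {
  "increments": [
    [0, 0, 0, 0, 0, 0],
    [0, 0.009, 0, 0, 0, 0],
    [0, 0.018, 0, 0, 0, 0],
    [0, 0.027, 0, 0, 0, 0],
    [0, 0.035, 0, 0, 0, 0]
  ],
  "fingers": 0.32
}}

```text
t: 9.25
tool_pos: [0.5583, 0.1952, 0.2802]
orientation: [-3.115, -0.393, -0.002]
force: [0.5, 7.1, -0.7]
opening: 0.0323
gripper_force: 4.6
```

Request:
{"api": "arm_command", "payload": {
  "increments": [
    [0, 0, 0, 0, 0, 0],
    [0, 0, 0, 0, 0, 0],
    [0, 0, 0, 0, 0, 0],
    [0, 0, 0, 0, 0, 0],
    [0, 0, 0, 0, 0, 0]
  ]
}}

```text
t: 9.88
tool_pos: [0.5583, 0.1953, 0.2803]
orientation: [-3.116, -0.394, -0.002]
force: [1.8, 5.3, 1.0]
opening: 0.0319
gripper_force: 6.0
```

Request:
{"api": "arm_command", "payload": {
  "increments": [
    [0, 0, 0, 0, 0, 0],
    [0, -0.009, 0, 0, 0, 0],
    [0, -0.018, 0, 0, 0, 0],
    [0, -0.027, 0, 0, 0, 0],
    [0, -0.033, 0, 0, 0, 0]
  ],
  "fingers": -0.3
}}

```text
t: 10.5
tool_pos: [0.5564, 0.2009, 0.2795]
orientation: [3.116, 0.393, -0.001]
force: [0.0, 0.1, -0.5]
opening: 0.0606
gripper_force: 0.0
```

Request:
{"api": "arm_command", "payload": {
  "increments": [
    [0, 0, -0.02, 0, 0, 0],
    [0, 0, -0.09, 0, 0, 0],
    [0, 0, -0.18, 0, 0, 0],
    [0, 0, -0.25, 0, 0, 0],
    [0, 0, -0.25, 0, 0, 0]
  ]
}}

```text
t: 11.12
tool_pos: [0.5572, 0.2013, 0.3323]
orientation: [-3.116, -0.394, -0.006]
force: [-0.2, -0.3, -0.5]
opening: 0.0603
gripper_force: 0.0
```

```bash
python3 - <<'E'
from h import *
st()
c=read_camera("scene"); save(c,"pics/s3.png",220,400,160,320,3.75)
g=.6; P=pull(g); print("pull pred",P,((proj(c,[[*P,.108]])-[220,160])*3.75).round())
w=a+.6
rows([(*P,.32,w)])
E
```

```text
t 11.12 pos [0.5572 0.2013 0.3323] xaxis yaw 14.4 z [ 0.004  0.001 -1.   ] F [-0.2 -0.3 -0.5] q [ 0.26  0.15  1.6  -0.    1.39  1.58] 0.0603 0.0
pull pred [0.45154709 0.16603152] [[592. 338.]]
[-0.554, 0.04, 0.053, 0.0, -0.001, -0.192]
```

View pics/s3.png

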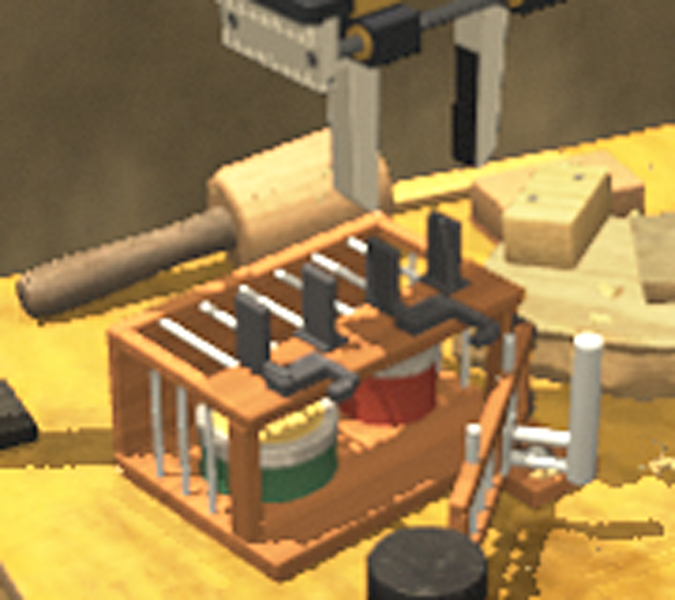

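The gate stands at about 0.6 rad, with the pull top at (588,342), where the model put it at (592,338). The tins are still in place.

Request:
{"api": "arm_command", "payload": {
  "increments": [
    [-0.14, 0.01, 0.01, 0, 0, -0.05],
    [-0.3, 0.02, 0.02, 0, 0, -0.1],
    [-0.45, 0.03, 0.04, 0, 0, -0.15],
    [-0.554, 0.04, 0.053, 0, 0, -0.191],
    [-0.554, 0.04, 0.053, 0, 0, -0.191]
  ]
}}

```text
t: 11.8
tool_pos: [0.4501, 0.1656, 0.3182]
orientation: [-2.861, -1.296, 0.003]
force: [0.1, -0.7, 0.8]
opening: 0.0605
gripper_force: 0.0
```

Request:
{"api": "arm_command", "payload": {
  "increments": [
    [0, 0, 0, 0, 0, 0],
    [0, 0, 0, 0, 0, 0],
    [0, 0, 0, 0, 0, 0],
    [0, 0, 0, 0, 0, 0],
    [0, 0, 0, 0, 0, 0]
  ]
}}

```text
t: 12.42
tool_pos: [0.4513, 0.1659, 0.3191]
orientation: [-2.861, -1.297, 0.0]
force: [0.5, 0.6, 0.3]
opening: 0.0602
gripper_force: 0.0
```

```bash
python3 - <<'E'
from h import *
st()
S,T=read_camera("scene"),read_camera("top"); save(T,"pics/t3.png",200,370,180,350,3.5)
p=np.array([588,342])/3.75+[220,160]
print(least_squares(lambda v:(proj(S,[[v[0],v[1],.108]])-p).ravel(),[.45,.166]).x)
P=pull(.6); w=a+.6
rows([(*P,.32,w),(*P,.257,w)])
E
```

```text
t 12.43 pos [0.4513 0.1659 0.3191] xaxis yaw 48.77 z [-0. -0. -1.] F [0.5 0.6 0.3] q [ 0.25 -0.14  1.92 -0.    1.37  0.97] 0.0602 0.0
[0.44929057 0.16936749]
[0.002, 0.001, -0.004, -0.0, 0.0, -0.001]
[0.002, 0.001, 0.311, -0.0, 0.0, -0.001]
```

Request:
{"api": "arm_command", "payload": {
  "increments": [
    [0, -0.01, 0.08, 0, 0, 0],
    [0, -0.01, 0.16, 0, 0, 0],
    [0, -0.01, 0.24, 0, 0, 0],
    [0, -0.01, 0.31, 0, 0, 0],
    [0, -0.01, 0.31, 0, 0, 0]
  ]
}}

```text
t: 13.15
tool_pos: [0.4489, 0.167, 0.2553]
orientation: [-2.861, -1.297, 0.005]
force: [-0.6, -0.1, 0.4]
opening: 0.0605
gripper_force: 0.0
```

Request:
{"api": "arm_command", "payload": {
  "increments": [
    [0, 0, 0, 0, 0, 0],
    [0, 0, 0, 0, 0, 0],
    [0, 0, 0, 0, 0, 0],
    [0, 0, 0, 0, 0, 0],
    [0, 0, 0, 0, 0, 0]
  ],
  "fingers": 1,
  "force": 25
}}

```text
t: 13.78
tool_pos: [0.4504, 0.167, 0.2575]
orientation: [2.86, 1.297, 0.004]
force: [11.6, -2.0, -6.0]
opening: 0.015
gripper_force: 5.1
```

Request:
{"api": "arm_command", "payload": {
  "increments": [
    [0, 0, 0, 0, 0, 0],
    [0, 0, 0, 0, 0, 0],
    [0, 0, 0, 0, 0, 0],
    [0, 0, 0, 0, 0, 0],
    [0, 0, 0, 0, 0, 0]
  ]
}}

```text
t: 14.4
tool_pos: [0.4508, 0.1669, 0.2576]
orientation: [2.86, 1.296, 0.005]
force: [8.9, -1.2, -4.6]
opening: 0.0136
gripper_force: 25.0
```

```bash
python3 - <<'E'
from h import *
st()
p=read_state()["tool_pos"][:2]; print(pull(.6), "dist to hinge",np.linalg.norm(p-H),np.hypot(.04,.07))
z=.257
rows([(*pull(g),z,a+g) for g in(.7,.8,.9,1.0,1.1)])
print(pull(1.5))
E
```

```text
t 14.4 pos [0.4508 0.1669 0.2576] xaxis yaw 48.76 z [ 0.004 -0.    -1.   ] F [ 8.9 -1.2 -4.6] q [ 0.25 -0.07  1.97 -0.    1.24  0.97] 0.0136 24.999243021011353
[0.45154709 0.16603152] dist to hinge 0.0815716519617537 0.0806225774829855
[-0.035, 0.028, 0.003, 0.001, -0.001, -0.033]
[-0.066, 0.053, 0.003, 0.001, -0.001, -0.065]
[-0.095, 0.081, 0.003, 0.001, -0.001, -0.096]
[-0.121, 0.112, 0.003, 0.001, -0.001, -0.128]
[-0.144, 0.145, 0.003, 0.001, -0.0, -0.16]
[0.46905867 0.09811676]
```

Request:
{"api": "arm_command", "payload": {
  "increments": [
    [-0.035, 0.034, 0, 0, 0, -0.033],
    [-0.066, 0.06, 0, 0, 0, -0.065],
    [-0.095, 0.087, 0, 0, 0, -0.096],
    [-0.121, 0.118, 0, 0, 0, -0.128],
    [-0.144, 0.15, 0, 0, 0, -0.16]
  ]
}}

```text
t: 15.02
tool_pos: [0.4539, 0.1258, 0.2576]
orientation: [2.445, 1.972, 0.004]
force: [9.2, 3.4, -5.0]
opening: 0.0135
gripper_force: 25.0
```

```bash
python3 - <<'E'
from h import *
st()
p=read_state()["tool_pos"][:2]; d=p-H; g=np.arctan2(d[1],d[0])-np.arctan2(.07,-.04)-a; print("g",g%6.2832,np.linalg.norm(d))
rows([(*pull(g),.257,a+g) for g in(1.2,1.3,1.4,1.5,1.5)])
E
```

```text
t 15.03 pos [0.4539 0.1258 0.2576] xaxis yaw 77.77 z [ 0.003  0.001 -1.   ] F [ 9.2  3.4 -5. ] q [ 0.16 -0.1   2.    0.    1.24  0.37] 0.0135 24.99895691871643
g 1.106241568877743 0.08045644484843721
[-0.032, 0.02, 0.003, 0.001, -0.0, -0.031]
[-0.064, 0.045, 0.003, 0.001, -0.0, -0.063]
[-0.093, 0.072, 0.003, 0.001, -0.0, -0.094]
[-0.119, 0.103, 0.003, 0.001, -0.0, -0.126]
[-0.119, 0.103, 0.003, 0.001, -0.0, -0.126]
```

Request:
{"api": "arm_command", "payload": {
  "increments": [
    [-0.032, 0.02, 0, 0, 0, -0.031],
    [-0.064, 0.045, 0, 0, 0, -0.063],
    [-0.093, 0.072, 0, 0, 0, -0.094],
    [-0.119, 0.103, 0, 0, 0, -0.126],
    [-0.13, 0.12, 0, 0, 0, -0.142]
  ]
}}

```text
t: 15.65
tool_pos: [0.472, 0.0955, 0.2576]
orientation: [1.95, 2.462, 0.005]
force: [4.9, 4.3, -2.0]
opening: 0.0135
gripper_force: 25.0
```

```bash
python3 - <<'E'
from h import *
st()
p=read_state()["tool_pos"][:2]; d=p-H; g=np.arctan2(d[1],d[0])-np.arctan2(.07,-.04)-a; print("g",g%6.2832,np.linalg.norm(d))
rows([(*pull(1.55),.257,a+1.55)])
c=read_camera("scene"); save(c,"pics/s4.png",200,420,150,360,2.8)
E
```

```text
t 15.65 pos [0.472  0.0955 0.2576] xaxis yaw 103.25 z [ 0.003  0.002 -1.   ] F [ 4.9  4.3 -2. ] q [ 0.09 -0.07  1.97  0.    1.24 -0.14] 0.0135 25.00055640935898
g 1.548247656574703 0.08018174575770189
[-0.002, -0.002, 0.003, 0.001, -0.0, -0.001]
```

View pics/s4.png

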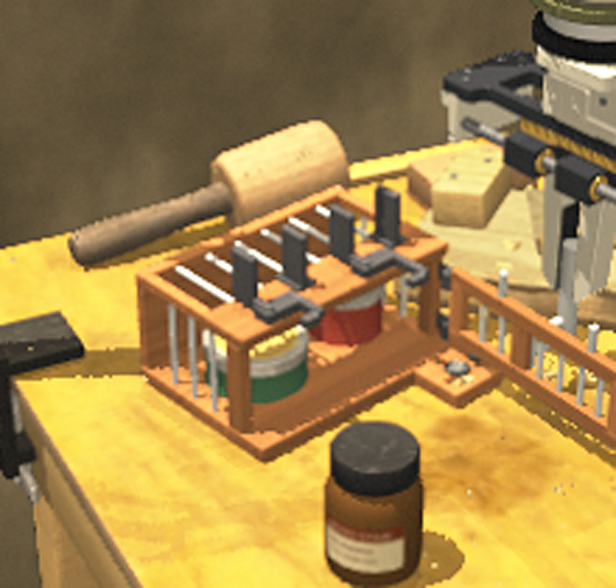

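The gate stands square to the front (hinge at 455,300, bars running to 600,390), with the fingers holding the pull at (570,270). The tins, jar and mallet haven't moved. One settling call, then I'll hand it in.

Request:
{"api": "arm_command", "payload": {
  "increments": [
    [0, 0, 0, 0, 0, 0],
    [0, 0, 0, 0, 0, 0],
    [0, 0, 0, 0, 0, 0],
    [0, 0, 0, 0, 0, 0],
    [0, 0, 0, 0, 0, 0]
  ]
}}

```text
t: 16.32
tool_pos: [0.4718, 0.0958, 0.2576]
orientation: [1.952, 2.46, 0.005]
force: [4.6, 4.4, -3.2]
opening: 0.0135
gripper_force: 25.0
```

```bash
python3 - <<'E'
from h import *
st(); print(close_job())
E
```

```text
t 16.32 pos [0.4718 0.0958 0.2576] xaxis yaw 103.13 z [ 0.003  0.002 -1.   ] F [ 4.6  4.4 -3.2] q [ 0.09 -0.07  1.97  0.    1.24 -0.14] 0.0135 25.00017285346985
the job is handed in; nothing more can be done
None
```

I squeezed and let go the left catch, then the right, and handed the job in at 16.3 s with the gripper holding the gate by its pull at about 1.55 rad (square to the front); the tins, jar and mallet stayed put, and the verdict was not shown.

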